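# Fit the middle stop peg into the plate rack by feel

## Robot

A 6-joint arm with a two-finger parallel gripper is mounted at the origin on a cart in front of the work surface, level with it; the furniture and walls round the work are solid. World frame = base frame: x ahead of the robot, y to its left, z up, the work surface at z = 0. Lengths are in mm, angles in rad, forces in N, time in s.
With the tool pointing down it reaches from about 275 to 825 mm from the base axis. Payload 4.9 kg.
Tool frame: the origin (TCP) lies at the very end of the fingers, on their centre line; the grasp point (between the pads) lies 19 mm behind it; z points along the fingers, y is the line along which they close (so a half turn about z gives the same grasp; the last joint's range is limited). The gripper opens to 85 mm and grips with 20 to 120 N. Pads are 22 mm wide; open, the fingers measure 114 mm over their backs; the gripper's body (76 mm by 85 mm) begins 54 mm behind the grasp point. The pads swing forward as they close: fully open they stand 13 mm farther back than shut.
Start: joints at [1.036, 0.326, -0.193, 1.052, 0, 1.437], TCP at [214.582, 506.432, 231.281] pointing down, gripper open.
Joint ranges: [-2.65, 2.65], [-0.97, 1.79], [-1.3, 1.35], [-1.93, 2.1], [-1.47, 1.37], [-3.14, 3.14]. Speed limits (rad/s): [2.57, 2.57, 3.14, 3.14, 3.14, 3.14].

## Interface

Orientations are given as [roll, pitch, yaw] about the fixed x, y, z axes, in that order (R = Rz(yaw) Ry(pitch) Rx(roll)).
In Python, from bench import bot, solve_ik, imaging gives the robot as it stands. Calls block until the motion is done:
- bot.move_ptp(position, orientation): joint-space move of the TCP to a pose.
- bot.movel(position, rot=None, max_speed=150, threshold=None): straight line of the TCP; rot=None keeps the orientation; max_speed is the mean speed in mm/s. With threshold (N) it stops when the force on the tool has changed by that much, and returns True; else False.
- bot.move_j(angles): joint-space move.
- bot.grip(opening, effort=None): opening from 0.0 (shut) to 1.0 (fully open); effort is the grip in N (None keeps the last); returns when the fingers have stopped.
- bot.dwell(seconds).
- solve_ik(position, orientation): joint angles nearest the present ones, or None.
- bot.get_state(): the state.
- imaging.capture(name): name is "scene" or "top" or "wrist"; returns the picture (420x560x3 uint8, blue, green, red); there is no depth.
- imaging.camera_model(name): a dict with "K" (3x3 intrinsics, pixels), "position" and "rotation" of the camera in the world. Camera axes: x right, y up, looking along -z (the intrinsics and any distortion apply to the point x, -y, -z); pixel columns grow to the right and rows downward; lengths in mm; the calibration is good to about 2 mm. The wrist camera is an equidistant fisheye: a pixel r from the principal point sees the ray r / f radians off the axis. A picture is of the moment at which its call begins: read the wrist's pose just before it. camera_model takes no time and is no camera call; for the wrist camera it gives the pose at the moment of the call.
A pose or a line that the arm cannot do raises bot.IKError and nothing moves.
- bot.sign_off(): hands the job in; it is judged then, once.
The state is a dict: "t": time; "qpos": joint angles; "joint_velocities": joint speeds; "effort": joint torques, N m; "tcp_pos": TCP position; "orientation": TCP orientation; "contact_force": force on the tool from outside, world axes, zero at the start; "wrist_torque": the same for the moment, N m; "opening": opening from 0.0 (shut) to 1.0 (fully open); "gripper_force": force on a finger pad.
Only numpy, scipy, OpenCV 4.12 (cv2) and the standard library are available. Lean on these libraries where they do the work, as an engineer would, in place of code of your own. Each camera call takes 0.05 s, during which the arm holds its last target. There are 200 camera calls.

## Task

Take the loose wooden peg out of its small square holder and stand it in the plate rack. Its socket is one unmarked blind hole on the long middle line of the rack's dull black trough, too dark to see: rest the peg's tip lightly in the trough, feel along until it drops in, press it gently fully home so that its collar sits on the trough floor, and let it go. Leave the shaker, the mug and the garlic alone.

Things in the scene. Friction and masses are not known exactly. Their poses are not given: they have to be found in the camera images.
- peg_grip (a point): Grip centre of the loose dark wooden peg, on its axis, 50 mm above its tip. Peg: upright, z up, 84 mm long, about 60 g, round. From the bottom: tapered nose (8 mm across at the tip, 16 mm from 6 mm up), 16 mm pin, collar 28 mm across from 22 to 26 mm above the tip, plain 16 mm shaft from 26 to 74 mm, 22 mm knob from 74 to 84 mm.
- peg_tip (a point): Centre of the flat lower tip of the loose peg, 50 mm below peg_grip along the peg's axis; the peg's own z points up from it to the knob.
- holder: Fixed oak block 70 x 70 mm, 34 mm high, in which the loose peg starts: upright in a central hole of 19 mm, 26 mm deep, collar resting on the block's top. Origin at the centre of its underside on the worktop, z up.
- rack: Fixed plate rack: oak board 110 mm (its x) by 290 mm (its y), 38 mm high, with a sunk dull black trough in its middle; origin at the centre of its underside on the worktop, z up. On the oak ends at y = -125 and 125 mm stand two fixed low pegs, tops 78 mm above the worktop. More than 25 N between the loose peg and the rack is too much.
- trough (a point): Centre of the trough's level black floor, 34 mm above the worktop, 4 mm below the oak; axes as the rack's; 46 mm (x) by 140 mm (y). Soft backing: after 1 to 2 N it sinks 1 mm per 3 N, 8 mm at most. One socket: blind hole 18 mm wide, 26 mm deep, 2 mm chamfer, black, at x = 0 and an unknown y from -35 to 35 mm, new each time. Seated, the peg's tip is 22 mm below the floor.
- salt: Salt shaker, 44 mm wide, 90 mm tall, origin under its centre. Bystander.
- mug: Dotted mug with a handle, 92 x 127 x 93 mm, origin under its centre. Bystander.
- garlic: Garlic bulb, 53 mm, origin under its centre. Bystander.
Mind the look-alikes: they are no part of the job. There is more than one size of the part that bears peg_grip; the job needs the smaller.

How it is judged:
By the outcome, as a careful person would: the job done as asked, in the order asked, and still so for the second after the job is handed in, with the robot touching nothing.
It also fails if it takes over 61 s, if anything falls off the work surface, if the arm or the gripper's body presses on something with over 40 N, if the wrist force passes 120 N, or if a joint passes its speed limit or range.

## Working session

There is one attempt and no reset: what is moved stays moved. The work goes in short steps, each a Python script; the robot and the scene stay as the last script left them, time stands still between calls to the robot, and variables do not carry over. Pictures are saved under pics/ and viewed, at most 10 in all, crops included, and the job is handed in when it is done.

```bash
mkdir -p pics; ls; python3 - <<'E'
from bench import bot, imaging
import cv2, numpy as np
for n in ("scene","top"):
    im=imaging.capture(n); cv2.imwrite(f"pics/{n}0.png",im)
    m=imaging.camera_model(n); print(n,{k:(np.round(v,3).tolist() if not isinstance(v,str) else v) for k,v in m.items()})
s=bot.get_state(); print(s)
E
```

```text
pics
scene {'K': [[391.871, 0.0, 278.327], [0.0, 391.871, 212.608], [0.0, 0.0, 1.0]], 'position': [68.578, -485.778, 845.215], 'rotation': [0.718, 0.002, -0.791]}
top {'K': [[393.502, 0.0, 277.425], [0.0, 393.502, 206.25], [0.0, 0.0, 1.0]], 'position': [402.836, 6.061, 981.296], 'rotation': [0.171, 0.006, -1.569]}
{'t': 0.1, 'qpos': array([ 1.03579263e+00,  3.26876649e-01, -1.93508487e-01,  1.05203144e+00,
       -4.66545816e-06,  1.43658154e+00]), 'joint_velocities': array([ 0.00010915, -0.001785  ,  0.00244494, -0.00025792, -0.00019598,
        0.00165867]), 'effort': array([ 5.39821795e-04, -4.44240260e+01,  2.63037211e+01,  7.84652395e-03,
       -1.42317840e-04, -2.08940781e-05]), 'tcp_pos': array([214.29584424, 505.93918728, 230.56707335]), 'orientation': array([-3.13998636e+00, -2.12185040e-04,  2.74080357e+00]), 'contact_force': array([ 0.09682817, -0.04601388, -0.59667295]), 'wrist_torque': array([ 0.0268666 ,  0.03218172, -0.0354335 ]), 'gripper_force': 0.0, 'opening': 1.0016513044365893}
```

View pics/scene0.png

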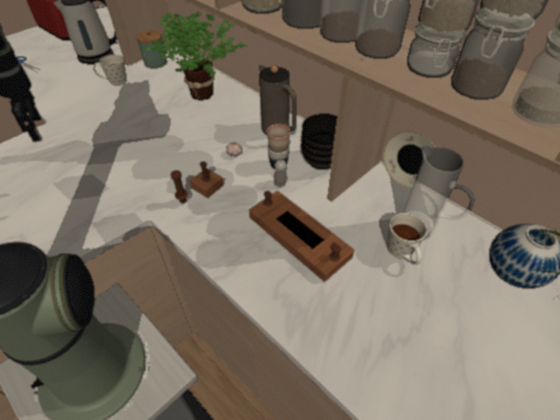

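View pics/top0.png

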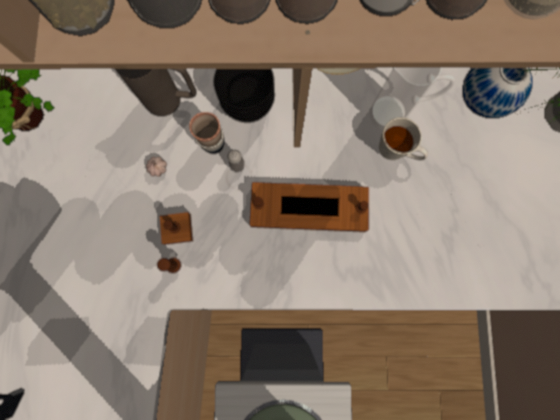

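Scene: the look-alikes are a dark peg in the small oak block (scene 205,175; top 173,225) and a larger loose peg standing free beside it (scene 180,187; top 169,265). The rack's two end pegs are at scene (267,197) and (336,251). I choose the one in the block, and check it and the rack in one close crop.

```bash
python3 - <<'E'
import cv2, numpy as np
s=cv2.imread('pics/scene0.png');t=cv2.imread('pics/top0.png')
def c(im,x,y,w,h,k):
    o=cv2.resize(im[y:y+h,x:x+w],None,fx=k,fy=k,interpolation=cv2.INTER_CUBIC)
    o=np.clip(o*1.4,0,255).astype(np.uint8)
    for i in range(0,w,10): cv2.line(o,(i*k,0),(i*k,4 if i%50 else 10),(0,255,0),1)
    for i in range(0,h,10): cv2.line(o,(0,i*k),(4,i*k),(0,255,0),1)
    return o
A=c(t,150,200,50,75,8);B=c(s,160,150,50+15,75,6);
C=c(t,240,170,140,75,5)
H=600
a=cv2.copyMakeBorder(A,0,0,0,0,0)
im=np.zeros((600,800,3),np.uint8); im[:600,:400]=A; im[:450,405:795]=B[:, :390]
cv2.imwrite('pics/crop1.png',im); cv2.imwrite('pics/crop2.png',C)
E
```

```text
(no output)
```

View pics/crop1.png

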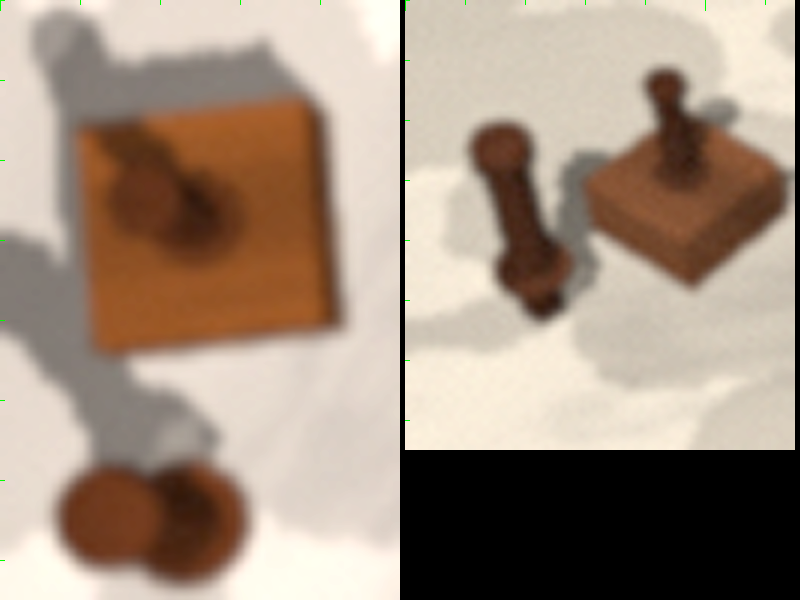

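View pics/crop2.png

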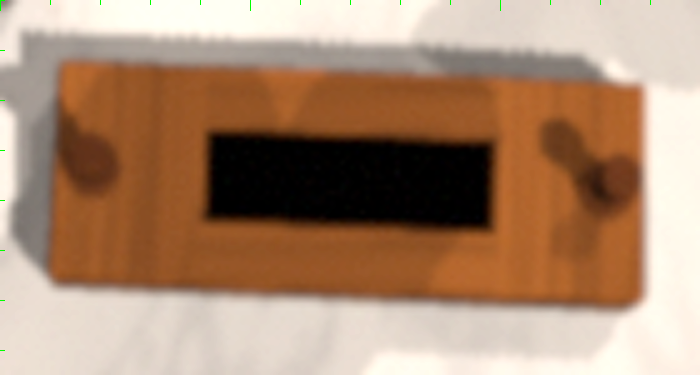

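The crop confirms the choice. The peg in the block has the small knob (top 168,224), with its collar at (175.6,227.6) at the block centre. The free-standing one, with the wide collar, is the bigger look-alike. The rack's corners and black trough are clear in the top view. Next I turn these into positions.

```bash
cat > h.py <<'E'
import numpy as np, cv2
from scipy.spatial.transform import Rotation as Ro
from bench import bot, solve_ik, imaging
def ray(m,px,fish=False):
    K=np.array(m["K"]);R=np.array(m["rotation"])
    R=R if R.shape==(3,3) else Ro.from_euler('xyz',R).as_matrix()
    u=(px[0]-K[0,2])/K[0,0];v=(px[1]-K[1,2])/K[1,1]
    if fish:
        r=np.hypot(u,v);d=np.array([np.sin(r)*u/max(r,1e-9),-np.sin(r)*v/max(r,1e-9),-np.cos(r)])
    else: d=np.array([u,-v,-1])
    return np.array(m["position"]),R@d
def atz(m,px,z,fish=False):
    p,d=ray(m,px,fish); return p+d*(z-p[2])/d[2]
def proj(m,P,fish=False):
    K=np.array(m["K"]);R=np.array(m["rotation"])
    R=R if R.shape==(3,3) else Ro.from_euler('xyz',R).as_matrix()
    c=R.T@(np.array(P)-m["position"]); x,y,z=c[0],-c[1],-c[2]
    if fish:
        a=np.arctan2(np.hypot(x,y),z)/max(np.hypot(x,y),1e-9); return K[0,0]*a*x+K[0,2],K[1,1]*a*y+K[1,2]
    return K[0,0]*x/z+K[0,2],K[1,1]*y/z+K[1,2]
E
python3 - <<'E'
from h import *
np.set_printoptions(precision=1,suppress=True)
T=imaging.camera_model("top");S=imaging.camera_model("scene")
f=lambda p,k,o:((p[0]+.5)/k-.5+o[0],(p[1]+.5)/k-.5+o[1])
print("wrist",imaging.camera_model("wrist"))
for p in [(80,125),(308,97),(325,325),(98,352)]: print("hold",atz(T,f(p,8,(150,200)),34))
print("collar",atz(T,f((208,222),8,(150,200)),38),"knob",atz(T,f((145,200),8,(150,200)),96))
print("scene knob",atz(S,f((665-405,85),6,(160,150)),91),"collar",atz(S,f((683-405,170),6,(160,150)),38))
print("bigpeg knob/collar",atz(T,f((110,517),8,(150,200)),110),atz(T,f((190,520),8,(150,200)),30))
R=[atz(T,f(p,5,(240,170)),38) for p in [(60,62),(640,85),(640,303),(52,283)]]
print("rack",*R,np.mean(R,0))
Q=[atz(T,f(p,5,(240,170)),38) for p in [(208,132),(493,143),(490,229),(207,218)]]
print("trough",*Q,np.mean(Q,0))
for a,b in ((R[0],R[1]),(R[3],R[2]),(Q[0],Q[1]),(Q[3],Q[2])): d=a-b;print(np.linalg.norm(d),np.arctan2(-d[0],d[1]).round(4))
print("knobs",atz(T,f((92,162),5,(240,170)),76),atz(T,f((619,177),5,(240,170)),76))
E
```

```text
wrist {'K': array([[325.2,   0. , 280.7],
       [  0. , 325.2, 209.4],
       [  0. ,   0. ,   1. ]]), 'position': array([147.8, 534.7, 373.3]), 'rotation': array([-0.3,  0. ,  1.2])}
hold [543.9 299.4  34. ]
hold [552.6 230.2  34. ]
hold [483.  222.3  34. ]
hold [474.8 290.4  34. ]
collar [513.7 257.9  38. ] knob [513.2 260.6  96. ]
scene knob [516.1 263.7  91. ] collar [514.8 260.4  38. ]
bigpeg knob/collar [423.9 262.  110. ] [424.9 261.4  30. ]
rack [625.9  75.7  38. ] [ 614.3 -208.8   38. ] [ 507.1 -204.8   38. ] [516.6  78.2  38. ] [566.  -64.9  38. ]
trough [590.8   2.9  38. ] [ 585.4 -136.1   38. ] [ 543.  -133.6   38. ] [548.3   3.4  38. ] [566.9 -65.9  38. ]
284.72154720647006 -0.0407
283.11461860343206 -0.0336
139.1122836040397 -0.0392
137.10116237082025 -0.0389
knobs [568.9  57.3  76. ] [ 561.9 -188.7   76. ]
```

```bash
python3 - <<'E'
from h import *
bot.move_ptp([514,260.5,150],[np.pi,0,np.pi-0.036]); bot.grip(0.65,40)
s=bot.get_state(); m=imaging.camera_model("wrist"); im=imaging.capture("wrist")
print(s["t"],s["tcp_pos"],s["orientation"],s["qpos"],s["opening"],m)
for P in ([514,260.5,96],[514,260.5,38],[513.7,260.5,34],[514,260.5,12]): print(proj(m,P,True))
x,y=map(int,proj(m,[514,260.5,60],True)); print(x,y)
cv2.imwrite('pics/w1.png',im)
E
```

```text
1.975 [513.81506974 260.88325682 150.1110554 ] [3.14152680e+00 1.30605372e-04 3.10633244e+00] [ 3.41739768e-01  4.38474049e-01 -2.42590837e-01  8.89585762e-01
  1.31532709e-05  3.76999977e-01] 0.6515653888591665 {'K': array([[325.1922621 ,   0.        , 280.68522394],
       [  0.        , 325.1922621 , 209.39684008],
       [  0.        ,   0.        ,   1.        ]]), 'position': array([441.47525398, 263.69959144, 292.83521554]), 'rotation': array([-2.89811390e-01,  6.51527611e-04,  1.53429806e+00])}
(np.float64(280.02945991542947), np.float64(230.0509935067468))
(np.float64(280.2127300652963), np.float64(205.39730714853587))
(np.float64(280.20925016128234), np.float64(203.7223581687362))
(np.float64(280.2725124440488), np.float64(197.41086186413241))
280 213
```

View pics/w1.png

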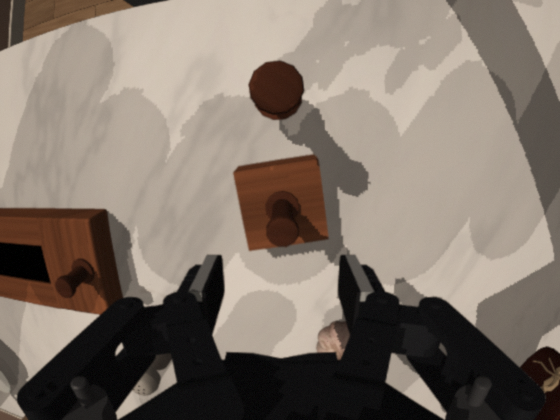

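Wrist view: knob at (282,230) and collar at (283,204), against predictions of (280,230) and (280,205). That puts the peg at about (514, 261.7), so I grasp it there and look at the rack from above.

```bash
python3 - <<'E'
from h import *
np.set_printoptions(precision=2,suppress=True)
bot.movel([514,261.7,70],max_speed=120); hit=bot.movel([514,261.7,43.5],max_speed=50,threshold=6)
s=bot.get_state(); print(hit,s["tcp_pos"],s["contact_force"])
if not hit:
    bot.grip(0.0,50); s=bot.get_state(); print(s["t"],s["tcp_pos"],s["opening"],s["gripper_force"],s["contact_force"])
    bot.movel([514,261.7,75],max_speed=60); s=bot.get_state(); print(s["opening"],s["gripper_force"],s["contact_force"])
    bot.movel([514,261.7,150],max_speed=150)
    bot.move_ptp([566,-65.5,150],[np.pi,0,np.pi-0.036]); bot.dwell(.3)
    s=bot.get_state(); m=imaging.camera_model("wrist"); im=imaging.capture("wrist"); cv2.imwrite('pics/w2.png',im)
    print(s["t"],s["tcp_pos"],s["orientation"],s["opening"],s["gripper_force"],s["contact_force"],s["wrist_torque"])
    Rz=Ro.from_euler('z',-0.036).as_matrix()
    for q in ([0,-125,78],[0,125,78],[0,-70,38],[-23,-70,38],[-23,70,38],[-55,-145,38],[-55,145,38],[0,-145,38],[0,145,38]): print(q,np.array(proj(m,Rz@np.array(q)+[566,-65.5,0],True)))
    t=s["tcp_pos"]; print("tip",np.array(proj(m,[t[0],t[1],t[2]-31],True)))
E
```

```text
False [513.94 261.67  43.32] [-0.28 -0.37  0.72]
3.9833 [514.26 261.79  43.86] 0.1863186821627747 48.50667893886566 [0.39 0.23 2.55]
0.1850982870900132 48.76274764537811 [ 0.23  0.25 -0.59]
6.8667 [566.14 -64.58 150.07] [3.14 0.   3.11] 0.18651743516936792 48.761022090911865 [ 0.95  0.44 -0.89] [-0.07  0.01 -0.01]
[0, -125, 78] [115.73 219.72]
[0, 125, 78] [443.61 219.93]
[0, -70, 38] [195.6  205.18]
[-23, -70, 38] [193.8  178.09]
[-23, 70, 38] [365.43 178.14]
[-55, -145, 38] [110.63 143.83]
[-55, 145, 38] [449.06 143.83]
[0, -145, 38] [116.95 205.41]
[0, 145, 38] [442.74 205.57]
tip [280.57 243.65]
```

View pics/w2.png

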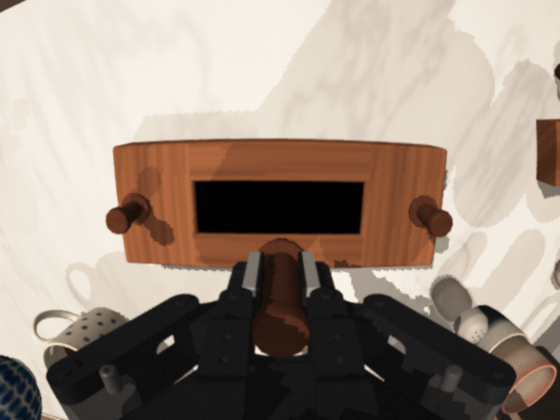

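Wrist view with the peg held upright: trough at (194..364, 181..234), rack end pegs at about (118,221) and (440,222). I refine the middle line from the trough edges by code.

```bash
python3 - <<'E'
from h import *
np.set_printoptions(precision=2,suppress=True)
im=cv2.imread('pics/w2.png'); g=cv2.cvtColor(im,cv2.COLOR_BGR2GRAY).astype(float); m=imaging.camera_model("wrist")
print(bot.get_state()["tcp_pos"])
def edge(prof,rising,lo):
    th=25; i=[k for k in range(len(prof)-1) if (prof[k]-th)*(prof[k+1]-th)<0 and (prof[k+1]>prof[k])==rising][0]
    return lo+i+(th-prof[i])/(prof[i+1]-prof[i])
for z in (38,34):
    n=[];f=[]
    for u in list(range(200,262,6))+list(range(306,360,6)):
        n.append(atz(m,(u,edge(g[165:205,u],False,165)),z,True)); 
        if u<255 or u>312: f.append(atz(m,(u,edge(g[205:245,u],True,205)),z,True))
    n=np.array(n);f=np.array(f)
    pn=np.polyfit(n[:,1]+65.5,n[:,0],1);pf=np.polyfit(f[:,1]+65.5,f[:,0],1); print(z,"near",pn,"far",pf,"width",pf[1]-pn[1])
    L=[];R=[]
    for v in range(188,228,4):
        L.append(atz(m,(edge(g[v,180:230],False,180),v),z,True)); R.append(atz(m,(edge(g[v,330:380],True,330),v),z,True))
    print("y",np.mean(L,0),np.mean(R,0))
o=cv2.resize(im[195:245,100:160],None,fx=6,fy=6,interpolation=cv2.INTER_CUBIC);p=cv2.resize(im[195:245,400:460],None,fx=6,fy=6,interpolation=cv2.INTER_CUBIC)
q=cv2.resize(im[225:285,250:310],None,fx=5,fy=5,interpolation=cv2.INTER_CUBIC)
c=np.zeros((600,730,3),np.uint8);c[:300,:360]=o;c[:300,365:725]=p;c[300:,:300]=q
cv2.imwrite('pics/crop3.png',np.clip(c*1.5,0,255).astype(np.uint8))
E
```

```text
[566.1  -64.78 150.04]Traceback (most recent call last):
  File "<stdin>", line 12, in <module>
  File "<stdin>", line 6, in edge
IndexError: list index out of range
```

```bash
python3 - <<'E'
from h import *
np.set_printoptions(precision=2,suppress=True)
im=cv2.imread('pics/w2.png'); g=cv2.cvtColor(im,cv2.COLOR_BGR2GRAY).astype(float); m=imaging.camera_model("wrist")
def pts(cand,z): 
    return np.array([atz(m,c,z,True) for c in cand])
def edge(prof,rising,lo):
    d=np.diff(prof); k=int(np.argmax(d if rising else -d)); return lo+k+.5
U=list(range(200,255,4))+list(range(310,360,4))
for z in (38,34):
    n=pts([(u,edge(g[165:200,u],False,165)) for u in U],z); f=pts([(u,edge(g[215:244,u],True,215)) for u in U],z)
    pn=np.polyfit(n[:,1]+65.5,n[:,0],1);pf=np.polyfit(f[:,1]+65.5,f[:,0],1); print(z,"near",pn,"far",pf,"width",pf[1]-pn[1])
    V=range(188,228,4)
    print("y",pts([(edge(g[v,180:230],False,180),v) for v in V],z).mean(0),pts([(edge(g[v,340:380],True,340),v) for v in V],z).mean(0))
o=[cv2.resize(im[195:245,a:a+60],None,fx=6,fy=6,interpolation=cv2.INTER_CUBIC) for a in (100,400)]
c=np.zeros((600,730,3),np.uint8);c[:300,:360]=o[0];c[:300,365:725]=o[1];c[300:,:300]=cv2.resize(im[225:285,250:310],None,fx=5,fy=5,interpolation=cv2.INTER_CUBIC)
cv2.imwrite('pics/crop3.png',np.clip(c*1.5,0,255).astype(np.uint8))
E
```

```text
38 near [  0.04 545.36] far [  0.04 590.61] width 45.2436250567805
y [ 564.21 -137.08   38.  ] [569.21   2.53  38.  ]
34 near [  0.04 546.18] far [  0.04 592.13] width 45.953868090845845
y [ 565.32 -138.25   34.  ] [570.39   3.54  34.  ]
```

View pics/crop3.png

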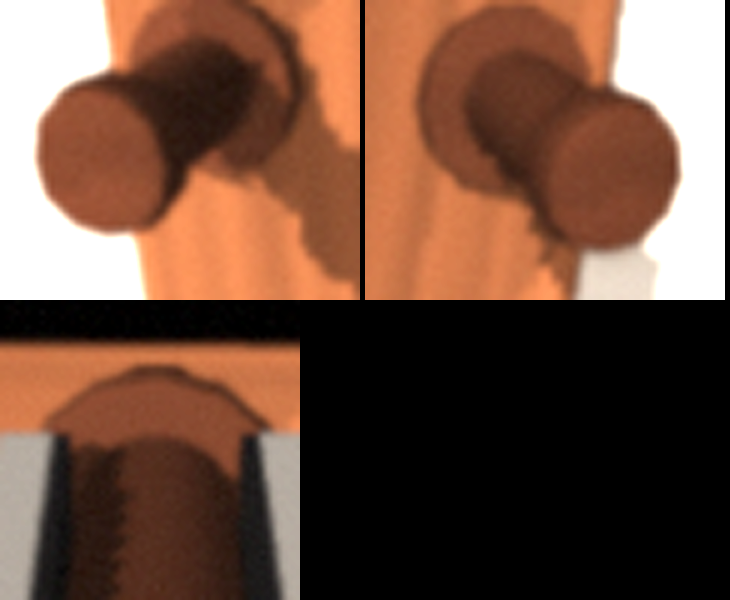

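Middle line: the trough edges give a rack centre of about (568.0, -67) and yaw about -0.042, and the end knobs agree to within 1 mm. Next I lower lightly near one end and feel along.

```bash
cat >> h.py <<'E'
YAW=-0.042; C=np.array([567.8,-66.8]); O=[np.pi,0,np.pi+YAW]
def W(x,y,z):
    c,s=np.cos(YAW),np.sin(YAW); return [C[0]+c*x-s*y,C[1]+s*x+c*y,z]
def st():
    s=bot.get_state(); f=np.array(s["contact_force"]); c,sn=np.cos(YAW),np.sin(YAW); p=s["tcp_pos"]; d=np.array(p[:2])-C
    return s["t"],np.array([c*d[0]+sn*d[1],-sn*d[0]+c*d[1],p[2]]),np.array([c*f[0]+sn*f[1],-sn*f[0]+c*f[1],f[2]])
E
python3 - <<'E'
from h import *
np.set_printoptions(precision=2,suppress=True)
m=imaging.camera_model("wrist");t=bot.get_state()["tcp_pos"]
for dz in (-5,-9): print("collar near edge pred",np.array(proj(m,[t[0]-14,t[1],t[2]+dz],True)))
bot.movel(W(0,-40,76),rot=O,max_speed=120); bot.dwell(.3); t0,p,b=st(); print(t0,p,b)
hit=bot.movel(W(0,-40,62),max_speed=12,threshold=2.0); t0,p,f=st(); print(hit,t0,p,f-b)
np.save('base.npy',b)
bot.dwell(.2); t0,p,f=st(); print(t0,p,f-b)
E
```

```text
collar near edge pred [279.47 237.62]
collar near edge pred [279.51 234.68]
8.075 [  0.35 -39.79  76.56] [ 0.66 -0.12 -0.16]
True 8.925 [ -0.19 -40.01  64.98] [-0.32 -0.06  3.23]
9.125 [ -0.43 -39.99  64.87] [ 0.17 -0.1   3.66]
```

```bash
python3 - <<'E'
from h import *
np.set_printoptions(precision=2,suppress=True)
b=np.load('base.npy'); z=64.7; y=-40
while y<46:
    y+=2; bot.movel(W(-0.8,y,z),max_speed=20); t,p,f=st(); f=f-b; print(round(t,2),y,p,f)
    if abs(f).max()>12: print("abort"); bot.movel(W(-.8,y,z+3),max_speed=30); break
    if f[2]<1.0: print("drop"); break
    if f[2]<2.2: z-=.15
    if f[2]>4.5: z+=.2
E
```

```text
9.38 -38 [ -0.53 -38.28  64.89] [-0.59 -2.2   4.17]
9.62 -36 [ -0.64 -35.99  64.8 ] [-0.58 -1.56  4.44]
9.88 -34 [ -0.73 -33.83  64.74] [-0.06 -1.52  3.34]
10.12 -32 [ -0.8  -31.81  64.71] [-0.19 -1.45  4.58]
10.38 -30 [ -0.86 -29.69  64.84] [-0.8  -0.73  3.89]
10.62 -28 [ -0.93 -27.72  64.85] [-0.7  -1.44  3.91]
10.88 -26 [ -0.86 -25.77  64.86] [-1.3  -1.56  4.51]
11.12 -24 [ -0.89 -23.68  65.03] [-0.59 -0.83  4.36]
11.38 -22 [ -0.87 -21.74  65.04] [-0.75 -0.67  3.64]
11.62 -20 [ -0.84 -19.77  65.08] [ 0.21 -1.06  3.29]
11.88 -18 [ -0.83 -17.76  65.06] [-0.64 -1.17  2.32]
12.12 -16 [ -0.79 -15.77  65.1 ] [-0.11 -0.4   3.21]
12.38 -14 [ -0.81 -13.79  65.09] [-0.64 -1.33  3.71]
12.62 -12 [ -0.79 -11.79  65.1 ] [-0.49 -1.64  2.47]
12.88 -10 [-0.8  -9.79 65.09] [-0.73 -0.65  3.38]
13.12 -8 [-0.8  -7.78 65.1 ] [-0.35 -0.83  3.23]
13.38 -6 [-0.82 -5.8  65.1 ] [-0.92 -0.52  2.94]
13.62 -4 [-0.79 -3.78 65.09] [-1.   -0.64  3.54]
13.88 -2 [-0.84 -1.79 65.08] [-0.53 -1.28  3.7 ]
14.12 0 [-0.81  0.21 65.09] [-0.09  0.26  3.24]
14.38 2 [-0.8   2.21 65.08] [-0.29 -1.07  2.88]
14.62 4 [-0.82  4.27 65.1 ] [-0.5  -1.33  2.37]
14.88 6 [-0.81  6.19 65.11] [-0.88 -1.11  3.4 ]
15.12 8 [-0.81  8.2  65.1 ] [-1.71 -2.19  2.76]
15.38 10 [-0.84 10.21 65.09] [-0.41 -1.16  3.05]
15.62 12 [-0.81 12.22 65.1 ] [-0.17  0.19  2.85]
15.88 14 [-0.87 14.29 65.03] [-0.35  0.22  1.94]
16.12 16 [-1.5  16.56 64.41] [-1.09 -0.04 -0.18]
drop
```

```bash
python3 - <<'E'
from h import *
np.set_printoptions(precision=2,suppress=True)
b=np.load('base.npy')
for y in (18,20,22):
    bot.movel(W(-0.8,y,64.0),max_speed=20); t,p,f=st(); f=f-b; print(round(t,2),y,p,f)
    if abs(f).max()>6: break
for z in np.arange(63,56,-1.0):
    hit=bot.movel(W(-0.8,y,z),max_speed=15,threshold=4); t,p,f=st(); f=f-b; print(round(t,2),z,hit,p,f)
    if hit or abs(f).max()>5: break
E
```

```text
16.38 18 [-1.11 18.29 63.68] [ 0.07  0.53 -0.18]
16.63 20 [-0.82 20.14 64.  ] [-0.63  0.56 -0.72]
16.88 22 [-0.79 22.09 64.02] [-0.03 -0.17 -1.2 ]
17.13 63.0 False [-0.86 21.97 62.9 ] [-0.5  -0.51 -0.89]
17.38 62.0 False [-0.88 22.01 61.9 ] [-1.41  0.17 -0.83]
17.63 61.0 False [-0.9  22.01 60.9 ] [-1.17  0.12  0.14]
17.88 60.0 False [-0.77 21.96 59.96] [-1.04 -0.55 -0.19]
18.13 59.0 False [-0.8  21.82 58.94] [-1.26 -0.7  -0.87]
18.38 58.0 False [-0.76 21.82 57.98] [-0.59 -1.85  0.06]
18.63 57.0 False [-0.77 21.88 56.96] [-1.17 -2.23 -1.08]
```

```bash
python3 - <<'E'
from h import *
np.set_printoptions(precision=2,suppress=True)
b=np.load('base.npy'); x,y,z=-0.9,21.6,57.
while z>41.5:
    z-=1.0 if z>45.5 else .4
    bot.movel(W(x,y,z),max_speed=15); t,p,f=st(); f=f-b; print(round(t,2),[round(v,2) for v in (x,y,z)],p,f)
    if abs(f).max()>8 or f[2]>4.0: break
    if abs(f[0])>1.2: x+=.12*f[0]
    if abs(f[1])>1.2: y+=.12*f[1]
np.save('xy.npy',[x,y,z])
E
```

```text
18.88 [-0.9, 21.6, 56.0] [-0.99 21.72 55.88] [-0.02 -0.38 -0.79]
19.13 [-0.9, 21.6, 55.0] [-1.   21.71 54.88] [-0.51 -0.57 -0.81]
19.38 [-0.9, 21.6, 54.0] [-0.95 21.69 53.91] [ 0.35  0.52 -0.8 ]
19.63 [-0.9, 21.6, 53.0] [-0.97 21.65 52.92] [-1.26  0.04 -0.12]
19.88 [np.float64(-1.05), 21.6, 52.0] [-1.11 21.63 51.92] [-1.05 -0.69 -0.39]
20.13 [np.float64(-1.05), 21.6, 51.0] [-1.14 21.61 50.89] [-0.31 -0.28 -0.1 ]
20.38 [np.float64(-1.05), 21.6, 50.0] [-1.09 21.6  49.94] [-0.72  0.03  0.05]
20.63 [np.float64(-1.05), 21.6, 49.0] [-1.12 21.61 48.91] [-0.61  0.13 -0.4 ]
20.88 [np.float64(-1.05), 21.6, 48.0] [-1.07 21.6  47.94] [-0.67 -0.07  0.18]
21.13 [np.float64(-1.05), 21.6, 47.0] [-1.11 21.58 46.93] [-1.37 -0.09 -0.72]
21.38 [np.float64(-1.22), 21.6, 46.0] [-1.28 21.59 45.92] [-1.66  0.2  -0.26]
21.63 [np.float64(-1.42), 21.6, 45.0] [-1.44 21.57 44.94] [-0.22 -0.03 -1.57]
21.88 [np.float64(-1.42), 21.6, 44.6] [-1.41 21.6  44.6 ] [-0.19  0.31  0.01]
22.13 [np.float64(-1.42), 21.6, 44.2] [-1.4  21.6  44.18] [-0.54 -0.35 -0.52]
22.38 [np.float64(-1.42), 21.6, 43.8] [-1.25 21.59 43.94] [ 0.09 -1.03  1.81]
22.63 [np.float64(-1.42), 21.6, 43.4] [-1.16 21.56 43.58] [-1.38 -0.69  2.01]
22.88 [np.float64(-1.58), 21.6, 43.0] [-1.25 21.58 43.22] [ 0.3  -0.04  3.08]
23.13 [np.float64(-1.58), 21.6, 42.6] [-1.25 21.54 42.82] [0.76 0.17 3.78]
23.38 [np.float64(-1.58), 21.6, 42.2] [-1.25 21.52 42.44] [-0.17  0.47  5.67]
```

Contact started at 44.0, which matches the seated height (43.9 in the holder), and I pressed to 5.7 N. I ease off, release, back off and check.

```bash
python3 - <<'E'
from h import *
np.set_printoptions(precision=2,suppress=True)
b=np.load('base.npy')
bot.movel(W(-1.25,21.55,43.2),max_speed=10); bot.dwell(.2); t,p,f=st(); print(t,p,f-b)
bot.grip(0.55); bot.dwell(.2); t,p,f=st(); print(t,p,f-b)
bot.movel(W(-1.25,21.55,125),max_speed=80,threshold=8); bot.movel(W(-40,21.55,190),max_speed=120); bot.dwell(.5)
t,p,f=st(); m=imaging.camera_model("wrist"); im=imaging.capture("wrist"); sc=imaging.capture("scene"); print(t,p)
for q in ([0,21.5,96],[0,21.5,38]): print(np.array(proj(m,W(*q),True)),np.array(proj(imaging.camera_model("scene"),W(*q))))
k=cv2.resize(sc[150:300,230:380],None,fx=4,fy=4,interpolation=cv2.INTER_CUBIC)
w=im[80:330,100:460]; o=np.zeros((600,800,3),np.uint8); o[:,200:]=k; cv2.imwrite('pics/end_s.png',np.clip(o*1.3,0,255).astype(np.uint8)); cv2.imwrite('pics/end_w.png',cv2.resize(w,None,fx=2,fy=2,interpolation=cv2.INTER_CUBIC))
E
```

```text
23.8417 [-1.36 21.56 43.09] [-0.15 -0.23  3.81]
24.4417 [-1.35 21.57 43.12] [ 0.51 -1.28 -0.13]
26.9 [-40.    21.57 189.85]
[280.58 259.71] [294.08 209.37]
[280.61 234.07] [293.47 223.81]
```

View pics/end_w.png

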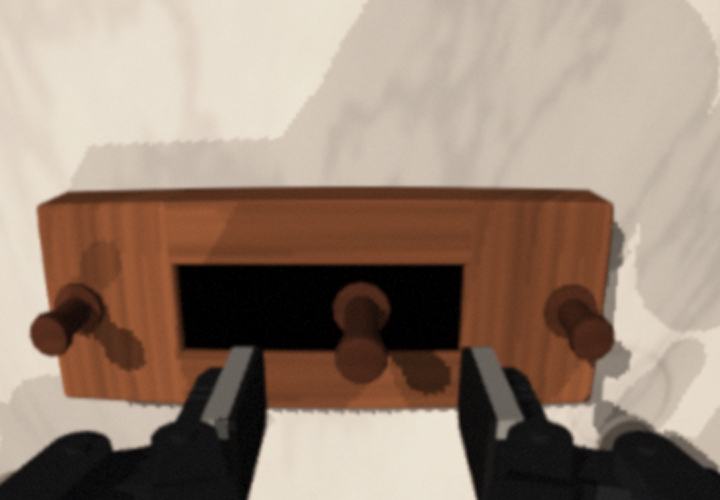

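View pics/end_s.png

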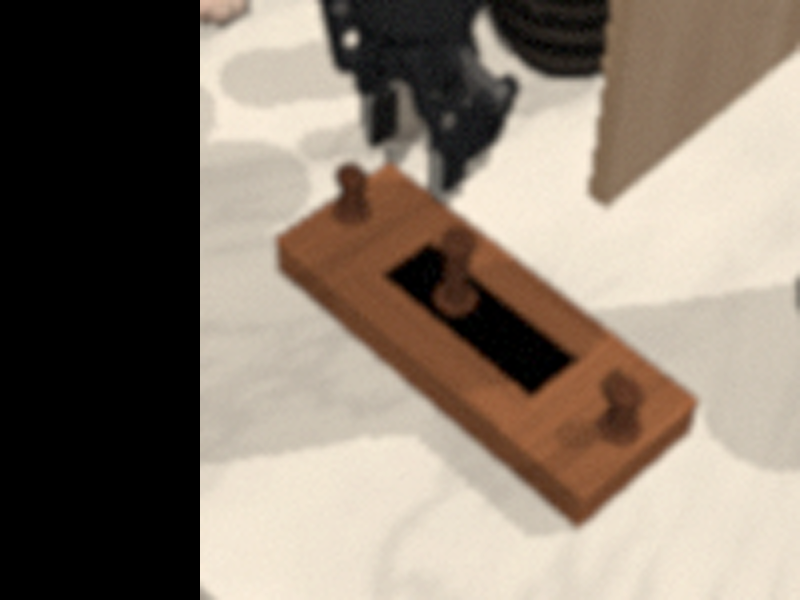

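The peg stands upright in the trough with its collar on the floor: knob at wrist (280,258) and collar at (280,234), against predictions of (281,260) and (281,234) for a seated peg. The gripper is clear, so I hand in.

```bash
python3 -c "
from bench import bot
print(bot.sign_off())"
```

```text
the job is handed in; nothing more can be done
None
```

The small peg was moved from its holder to the rack socket, found by feel about 21.5 mm along the trough's middle line; it was pressed home with under 6 N, let go, seen standing upright with its collar on the trough floor, and the job was handed in at about 27 s.

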